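# Swap the container row to the other side of the microscope

## Task

Move the four small containers from their rack to the empty rack on the other side of the stereo microscope, one to a pocket, in mirrored order: the one that stands nearest the microscope goes into the pocket nearest the microscope, and so on outwards. Keep the containers upright all the time, and leave them all standing flat on the floors of their pockets.

Things in the scene. Friction and masses are not known exactly. Their poses are not given: they have to be found in the camera images.
- oil_mid (a point): brown dropper bottle with a narrow black cap: the smallest container, 27 mm diameter, 49 mm tall (round body up to 40 mm, then the cap, 18 mm across). This point is on its axis, half-way up; its z axis points up along it. Loose, 0.03 to 0.12 kg.
- polish_mid (a point): slim white dropper bottle with a blue cap: the tallest container, 34 mm diameter, 74 mm tall (round body up to 60 mm, then the cap, 22 mm across). This point is on its axis, half-way up; its z axis points up along it. Loose, 0.03 to 0.12 kg.
- etchant_mid (a point): brown dropper bottle with a white cap: the larger of the two brown ones, 38 mm diameter, 66 mm tall (round body up to 53 mm, then the cap, 25 mm across). This point is on its axis, half-way up; its z axis points up along it. Loose, 0.03 to 0.12 kg.
- case_mid (a point): straight screw-top objective case without a neck, cream ribbed top and black foot, 39 mm diameter, 64 mm tall (the one in the rack; similar cases at the back of the bench are fixed and not meant). This point is on its axis, half-way up; its z axis points up along it. Loose, 0.03 to 0.12 kg.
- pocket_oil: one of the four pockets of the full rack, fixed: the one in which the container oil_mid stands at the start. Origin: middle of the pocket, 3 mm above the worktop, 3 mm below its floor; axes as the full rack. It only marks where that container came from.
- pocket_polish: one of the four pockets of the full rack, fixed: the one in which the container polish_mid stands at the start. Origin: middle of the pocket, 3 mm above the worktop, 3 mm below its floor; axes as the full rack. It only marks where that container came from.
- pocket_etchant: one of the four pockets of the full rack, fixed: the one in which the container etchant_mid stands at the start. Origin: middle of the pocket, 3 mm above the worktop, 3 mm below its floor; axes as the full rack. It only marks where that container came from.
- pocket_case: one of the four pockets of the full rack, fixed: the one in which the container case_mid stands at the start. Origin: middle of the pocket, 3 mm above the worktop, 3 mm below its floor; axes as the full rack. It only marks where that container came from.
- full_rack: the rack in which the four containers stand at the start, in any order, left or right of the stereo microscope (a tall instrument at y = -70 mm between the two racks, 395 mm tall; its eyepieces reach forward to x = 457 mm at 340 to 395 mm height, its foot to x = 510 mm; pass in front of it). Fixed; size, pockets, origin and axes as the empty rack.
- empty_rack: the empty rack, fixed: a strip 76 x 262 mm with four pockets in a row, centres at y = -90, -30, 30, 90 mm. Pockets are 66 (x) by 55 mm (y) inside, floor 6 mm above the worktop, walls between them 8 mm and front and back lips 3 mm above that floor. Origin: centre of the underside, on the worktop; x away from the robot, y along the row to the left (within 0.15 rad).

How it is judged:
By the outcome, as a careful person would: the job done as asked, in the order asked, and still so for the second after the job is handed in, with the robot touching nothing.
It also fails if it takes over 138 s, if anything falls off the work surface, if the arm or the gripper's body presses on something with over 40 N, if the wrist force passes 120 N, or if a joint passes its speed limit or range.

## Robot

A 6-joint arm with a two-finger parallel gripper is mounted at the origin on a cart in front of the work surface, level with it; the furniture and walls round the work are solid. World frame = base frame: x ahead of the robot, y to its left, z up, the work surface at z = 0. Lengths are in m, angles in rad, forces in N, time in s.
With the tool pointing down it reaches from about 0.375 to 0.925 m from the base axis. Payload 5.7 kg.
Tool frame: the origin (TCP) lies midway between the tips of the shut fingers; the grasp point (between the pads) lies 19 mm behind it (r.hold_point_z is the z of the grasp point in the tool frame, in m); z points along the fingers, y is the line along which they close (so a half turn about z gives the same grasp; the last joint's range is limited). The gripper opens to 88 mm and grips with 3 to 60 N. Pads are 20 mm wide; open, the fingers measure 115 mm over their backs; the gripper's body (75 mm by 178 mm) begins 61 mm behind the grasp point.
Start: joints at [1.023, 0.359, 1.51, -0, 1.272, -0.115], TCP at [0.252, 0.545, 0.223] pointing down, gripper open.
Joint ranges: [-2.97, 2.97], [-1.01, 2.36], [0.21, 2.38], [-0.96, 4.11], [0.2, 2.71], [-2.98, 2.98]. Speed limits (rad/s): [2.39, 2.39, 3.14, 3.14, 3.14, 3.14].

## Interface

Orientations are given as a unit quaternion [w, x, y, z].
In Python, from rig import r gives the robot as it stands.
- The arm moves only by the tool arm_command, never from a script. Its argument "series" is a list of rows, each an object with "jaw": the closure, from 0 (fully open) to 1 (shut); "delta_pos": the shift along the tool's x, y, z in mm, a list of three; "angular": the turn, a rotation vector about the tool's x, y, z in rad, a list of three. A call has 1 to 8 rows; each row shifts and turns the commanded pose from where the row before left it, along the tool's axes as they then stand; what a row does not reach is not made up. A row lasts 1/10 s, in which the tool goes at most 50 mm and 8.59 degrees, less where a joint would pass 70% of its speed; a pose out of reach is approached as far as the arm can. A call is refused whole if a number of a shift passes 50 or a number of a turn 0.15, either way. A call with a gripper value outside its range is refused whole. The fingers move at their own pace and stop on an object; the grip force is fixed at half the most. Time passes only in rows, so rows that do not move let the fingers close. It gives the time, the measured TCP pose, the force, the opening and the grip force at its end, in the units of the state.
- r.get_state(): the state, without advancing time (a new reading comes with each control period).
- r.grab_frame(name): name is "scene" or "side" or "wrist"; returns the picture (400x640x3 uint8, red, green, blue); there is no depth.
- r.camera_model(name): a dict with "intrinsics" (3x3 intrinsics, pixels), "R" (3x3) and "t" (3): a world point X has camera coordinates R X + t; the wrist camera has in their place "tool_from_camera" (4x4, takes a point from camera to tool coordinates, whose origin is the TCP and whose axes are the flange's). Camera axes: x right, y down, z forward; pixel columns grow to the right and rows downward; lengths in m; the calibration is good to about 2 mm. A picture is of the moment at which its call begins: read the wrist's pose just before it. camera_model takes no time and is no camera call.
- r.sign_off(): hands the job in; it is judged then, once.
The state is a dict: "time_s": time; "joint_pos": joint angles; "joint_velocities": joint speeds; "effort": joint torques, N m; "position": TCP position; "tcp_rot": TCP orientation; "ft_force": force on the tool from outside, world axes, zero at the start; "ft_torque": the same for the moment, N m; "gripper_width": finger opening in m; "grip_force": force on a finger pad.
Only numpy, scipy, OpenCV 4.12 (cv2) and the standard library are available. Lean on these libraries where they do the work, as an engineer would, in place of code of your own. Each camera call takes 0.05 s, during which the arm holds its last target. There are 200 camera calls.

## Working session

There is one attempt and no reset: what is moved stays moved. The work goes in short steps, Python scripts to look and compute and a tool call to move; the robot and the scene stay as the last step left them, time stands still between calls to the robot, and variables do not carry over. Pictures are saved under pics/ and viewed, at most 14 in all, crops included, and the job is handed in when it is done.

Besides the shell and the picture viewer there is one more tool, called after "Request:" by a JSON object that holds its "name" and its "arguments", one argument or row to a line. arm_command: Moves the arm, as the interface text tells. Its arguments: {"type":"object","properties":{"series":{"type":"array","items":{"type":"object","properties":{"jaw":{"type":"number"},"delta_pos":{"type":"array","items":{"type":"number"}},"angular":{"type":"array","items":{"type":"number"}}}}}},"required":["series"]}

```bash
mkdir -p pics; ls
python3 - <<'E'
from rig import r
import cv2,numpy as np
np.set_printoptions(precision=4,suppress=True)
for n in("scene","side"):
    cv2.imwrite(f"pics/{n}0.png",r.grab_frame(n)[:,:,::-1]);m=r.camera_model(n);print(n,m["intrinsics"],m["R"],m["t"])
print(r.camera_model("wrist"));s=r.get_state();print(s,r.hold_point_z)
E
```

```text
pics
scene [[513.9494   0.     331.4691]
 [  0.     513.9494 206.3999]
 [  0.       0.       1.    ]] [[-0.8537 -0.5206 -0.0083]
 [-0.2539  0.4302 -0.8663]
 [ 0.4546 -0.7375 -0.4995]] [0.4001 0.1886 1.1685]
side [[371.8547   0.     325.0828]
 [  0.     371.8547 198.6691]
 [  0.       0.       1.    ]] [[-0.9985  0.0535 -0.0137]
 [ 0.0358  0.4374 -0.8986]
 [-0.042  -0.8977 -0.4386]] [0.51   0.0693 1.2218]
{'intrinsics': array([[285.145 ,   0.    , 321.1881],
       [  0.    , 285.145 , 201.3377],
       [  0.    ,   0.    ,   1.    ]]), 'tool_from_camera': array([[ 0.0014, -0.961 , -0.2765,  0.0746],
       [ 1.    ,  0.0016, -0.0007, -0.0005],
       [ 0.0011, -0.2765,  0.961 , -0.163 ],
       [ 0.    ,  0.    ,  0.    ,  1.    ]])}
{'time_s': 0.1, 'joint_pos': array([ 1.0229,  0.3594,  1.5113, -0.    ,  1.2725, -0.1151]), 'joint_velocities': array([-0.0005, -0.002 , -0.0018, -0.0011, -0.0007,  0.0011]), 'effort': array([ -0.0012, -51.6365, -27.1403,   0.0675,   0.0277,  -0.    ]), 'position': array([0.2513, 0.5441, 0.2219]), 'tcp_rot': array([-0.0003,  0.2147,  0.9767, -0.0008]), 'ft_force': array([-0.1247,  0.4298,  0.7348]), 'ft_torque': array([ 0.0068, -0.0163,  0.005 ]), 'grip_force': 0.0, 'gripper_width': 0.08757039657516003} -0.0187
```

View pics/scene0.png

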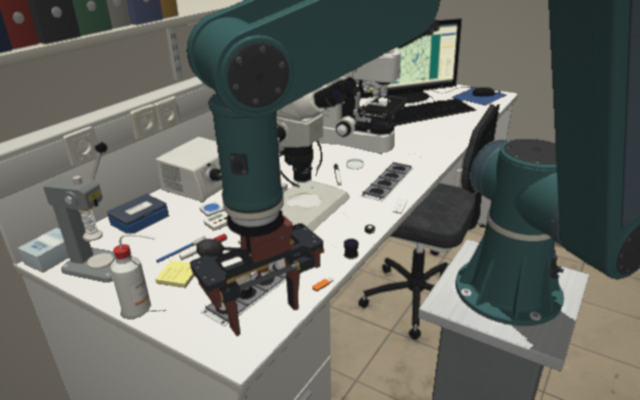

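View pics/side0.png

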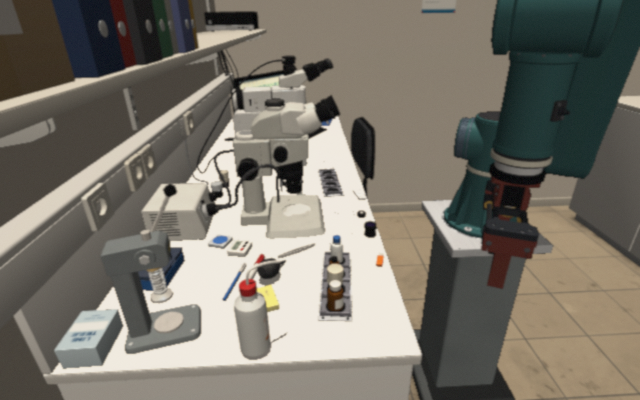

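The side view shows the full rack at about (336,285) and the empty rack at about (330,181). I'll enlarge both and compute the ground points.

```bash
cat > h.py <<'E'
import numpy as np,cv2
from scipy.spatial.transform import Rotation as Ro
np.set_printoptions(precision=4,suppress=True)
def pose(s):
    q=s["tcp_rot"];return Ro.from_quat([q[1],q[2],q[3],q[0]]).as_matrix(),np.array(s["position"])
def cam(r,n,s=None):
    m=r.camera_model(n);K=m["intrinsics"]
    if n!="wrist": return K,m["R"],m["t"]
    R,p=pose(s);T=m["tool_from_camera"];Rw=R@T[:3,:3];c=R@T[:3,3]+p
    return K,Rw.T,-Rw.T@c
def ray(C,uv,z):
    K,R,t=C;d=R.T@np.linalg.solve(K,[uv[0],uv[1],1.]);c=-R.T@t
    return c+d*(z-c[2])/d[2]
def proj(C,X):
    K,R,t=C;x=K@(R@np.array(X)+t);return x[:2]/x[2]
E
python3 - <<'E'
from rig import r
from h import *
im=cv2.imread("pics/side0.png")
a=cv2.resize(im[225:330,300:370],None,fx=5.6,fy=5.6,interpolation=cv2.INTER_CUBIC)
b=cv2.resize(im[160:205,305:355],None,fx=8,fy=8,interpolation=cv2.INTER_CUBIC)
o=np.zeros((600,800,3),np.uint8);o[:a.shape[0],:a.shape[1]]=a[:600];o[:b.shape[0],400:400+b.shape[1]]=b
cv2.imwrite("pics/c.png",o)
C=cam(r,"side")
for uv in[(320,318),(351,318),(322,252),(321,171),(339,170),(324,195),(344,194)]:print(uv,ray(C,uv,.009))
E
```

```text
(320, 318) [0.5442 0.4174 0.009 ]
(351, 318) [0.4761 0.422  0.009 ]
(322, 252) [0.528  0.1614 0.009 ]
(321, 171) [ 0.504  -0.4541  0.009 ]
(339, 170) [ 0.4257 -0.4589  0.009 ]
(324, 195) [ 0.5033 -0.2124  0.009 ]
(344, 194) [ 0.4282 -0.215   0.009 ]
```

View pics/c.png

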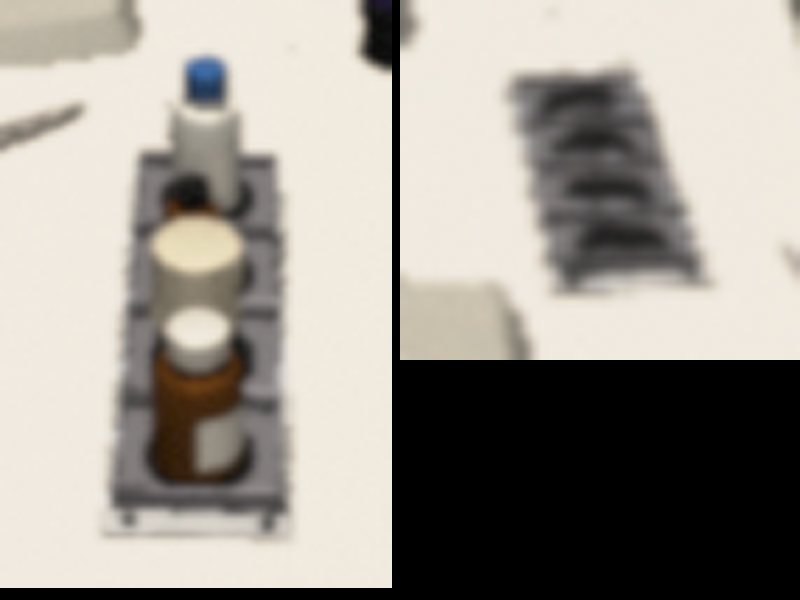

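Rack order from the microscope outwards is polish (blue cap), oil, case, etchant. The full rack centre is about (0.51, 0.29) and the empty one about (0.465, -0.335). I'll turn the tool so the fingers close along world x, then look from above.

Request:
{"name": "arm_command", "arguments": {
  "series": [
    {"jaw": 0, "delta_pos": [0, 0, -10], "angular": [0, 0, 0.142]},
    {"jaw": 0, "delta_pos": [0, 0, -10], "angular": [0, 0, 0.142]},
    {"jaw": 0, "delta_pos": [0, 0, -10], "angular": [0, 0, 0.142]},
    {"jaw": 0, "delta_pos": [0, 0, -10], "angular": [0, 0, 0.142]},
    {"jaw": 0, "delta_pos": [0, 0, -10], "angular": [0, 0, 0.142]},
    {"jaw": 0, "delta_pos": [0, 0, -10], "angular": [0, 0, 0.142]},
    {"jaw": 0, "delta_pos": [0, 0, -10], "angular": [0, 0, 0.142]},
    {"jaw": 0, "delta_pos": [0, 0, -10], "angular": [0, 0, 0.142]}
  ]
}}

```text
time_s: 0.9
position: [0.2514, 0.5443, 0.3025]
tcp_rot: [0.0, 0.708, 0.706, -0.001]
ft_force: [0.2, -0.3, 0.6]
gripper_width: 0.088
grip_force: 0.0
```

Request:
{"name": "arm_command", "arguments": {
  "series": [
    {"jaw": 0, "delta_pos": [-35, 37, 0]},
    {"jaw": 0, "delta_pos": [-35, 37, 0]},
    {"jaw": 0, "delta_pos": [-35, 37, 0]},
    {"jaw": 0, "delta_pos": [-35, 37, 0]},
    {"jaw": 0, "delta_pos": [-35, 37, 0]},
    {"jaw": 0, "delta_pos": [-35, 37, 0]},
    {"jaw": 0},
    {"jaw": 0}
  ]
}}

```text
schema error: expected keys jaw, delta_pos, angular
```

Run:
```python
from rig import r
from h import *
s=r.get_state();im=r.grab_frame("wrist")[:,:,::-1];cv2.imwrite("pics/w1.png",im)
R,p=pose(s);print(p,R,s["joint_pos"]);np.savez("w1.npz",R=R,p=p)
C=cam(r,"wrist",s)
for y in(.195,.255,.315,.375):print(proj(C,[.507,y,.006]))
```

```text
[0.2514 0.5443 0.3025] [[ 0.0038  1.     -0.0006]
 [ 1.     -0.0038 -0.001 ]
 [-0.001  -0.0006 -1.    ]] [ 1.0229  0.2995  1.3991 -0.      1.4442  1.0268]
[451.6036 343.7508]
[455.5328 317.8203]
[459.7111 290.2461]
[464.1629 260.8667]
```

View pics/w1.png

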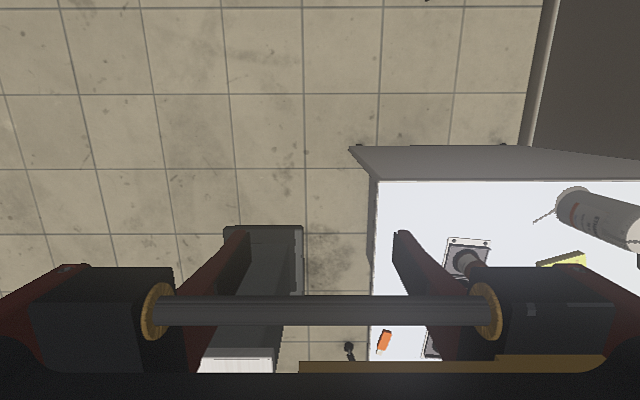

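The rotation went well and the tool axes now read x=+y, y=+x, z=-z. The gripper hides the lower half of the image; only the end of the rack shows, at (468,255), so I need to look from lower y.

Request:
{"name": "arm_command", "arguments": {
  "series": [
    {"jaw": 0, "delta_pos": [-38, 24, -2], "angular": [0, 0, 0]},
    {"jaw": 0, "delta_pos": [-38, 24, -2], "angular": [0, 0, 0]},
    {"jaw": 0, "delta_pos": [-38, 24, -2], "angular": [0, 0, 0]},
    {"jaw": 0, "delta_pos": [-38, 24, -2], "angular": [0, 0, 0]},
    {"jaw": 0, "delta_pos": [-38, 24, -2], "angular": [0, 0, 0]},
    {"jaw": 0, "delta_pos": [-38, 24, -2], "angular": [0, 0, 0]},
    {"jaw": 0, "delta_pos": [-38, 24, -2], "angular": [0, 0, 0]},
    {"jaw": 0, "delta_pos": [-38, 24, -2], "angular": [0, 0, 0]}
  ]
}}

```text
time_s: 1.75
position: [0.4446, 0.2393, 0.3183]
tcp_rot: [-0.0, 0.705, 0.709, -0.0]
ft_force: [0.3, 1.1, -0.2]
gripper_width: 0.088
grip_force: 0.0
```

Request:
{"name": "arm_command", "arguments": {
  "series": [
    {"jaw": 0, "delta_pos": [-38, 24, -2], "angular": [0, 0, 0]},
    {"jaw": 0, "delta_pos": [0, 0, 0], "angular": [0, 0, 0]},
    {"jaw": 0, "delta_pos": [0, 0, 0], "angular": [0, 0, 0]}
  ]
}}

```text
time_s: 2.05
position: [0.4684, 0.2023, 0.3201]
tcp_rot: [-0.0, 0.707, 0.708, -0.0]
ft_force: [-0.7, 0.8, 0.2]
gripper_width: 0.0877
grip_force: 0.0
```

Run:
```python
from rig import r
from h import *
s=r.get_state();im=r.grab_frame("wrist")[:,:,::-1];cv2.imwrite("pics/w2.png",im)
R,p=pose(s);print(p,R,s["joint_pos"]);np.savez("w2.npz",R=R,p=p)
```

```text
[0.4684 0.2023 0.3201] [[-0.0012  1.     -0.0012]
 [ 1.      0.0012  0.0001]
 [ 0.0001 -0.0012 -1.    ]] [0.2719 0.15   1.5553 0.0004 1.4375 0.2707]
```

View pics/w2.png

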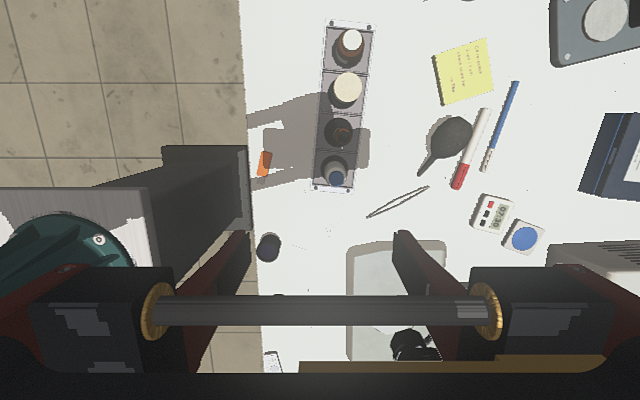

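The whole rack is in view. From the top of the image: etchant (350,41), case (346,91), oil (about 340,130), polish (336,178). Zooming on it and measuring cap centres.

Run:
```python
from rig import r
from h import *
im=cv2.imread("pics/w2.png");d=np.load("w2.npz")
m=r.camera_model("wrist");T=m["tool_from_camera"];Rw=d["R"]@T[:3,:3];c=d["R"]@T[:3,3]+d["p"];C=(m["intrinsics"],Rw.T,-Rw.T@c)
x0,y0=300,10;cr=cv2.resize(im[y0:200,x0:390],None,fx=3.1,fy=3.1,interpolation=cv2.INTER_CUBIC)
a=im[y0:200,x0:390].astype(int);B,G,Rr=a[...,0],a[...,1],a[...,2]
h=cv2.cvtColor(im[y0:200,x0:390],cv2.COLOR_BGR2HSV)
def cen(mask,lo,hi,z,n):
    k=np.zeros_like(mask,np.uint8);k[lo-y0:hi-y0,15:75]=mask[lo-y0:hi-y0,15:75]
    N,L,S,ce=cv2.connectedComponentsWithStats(k,connectivity=8);i=1+np.argmax(S[1:,4]);uv=ce[i]+[x0,y0]
    print(n,uv,S[i],ray(C,uv,z), "pxdiam",S[i][2:4]*(c[2]-z)/285)
cen((h[...,1]<60)&(h[...,2]>150),28,56,.072,"etch")
cen((Rr>150)&(B<Rr-8),66,114,.070,"case")
cen((B>Rr+20)&(B>60),160,192,.08,"polish")
for uv in[(328,20),(376,24),(311,191),(354,192)]:print(uv,ray(C,uv,.009))
cv2.imwrite("pics/z.png",cr)
```

```text
etch [359.3555  39.9951] [ 43  18  32  28 616] [0.5178 0.3752 0.072 ] pxdiam [0.0462 0.0404]
case [347.6009  86.492 ] [ 34  61  29  31 689] [0.5044 0.3195 0.07  ] pxdiam [0.042  0.0449]
polish [336.1069 178.9686] [ 29 162  15  15 159] [0.4905 0.1943 0.08  ] pxdiam [0.0212 0.0212]
(328, 20) [0.4784 0.4164 0.009 ]
(376, 24) [0.5488 0.4114 0.009 ]
(311, 191) [0.4516 0.1587 0.009 ]
(354, 192) [0.5253 0.1572 0.009 ]
```

View pics/z.png

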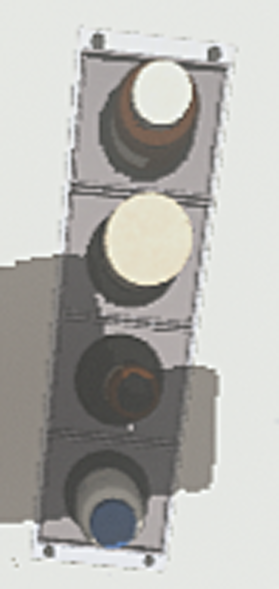

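Run:
```python
from rig import r
from h import *
d=np.load("w2.npz");m=r.camera_model("wrist");T=m["tool_from_camera"];Rw=d["R"]@T[:3,:3];c=d["R"]@T[:3,3]+d["p"];C=(m["intrinsics"],Rw.T,-Rw.T@c)
print("etch",ray(C,(352.6,39.7),.072),"case",ray(C,(347.7,86.8),.070),"oil",ray(C,(342.9,135.8),.046))
```

```text
etch [0.5091 0.3755 0.072 ] case [0.5045 0.3191 0.07  ] oil [0.5013 0.2531 0.046 ]
```

Request:
{"name": "arm_command", "arguments": {
  "series": [
    {"jaw": 0, "delta_pos": [-4, 11, 30], "angular": [0, 0, 0]},
    {"jaw": 0, "delta_pos": [-4, 11, 30], "angular": [0, 0, 0]},
    {"jaw": 0, "delta_pos": [0, 0, 34], "angular": [0, 0, 0]},
    {"jaw": 0, "delta_pos": [0, 0, 34], "angular": [0, 0, 0]},
    {"jaw": 0, "delta_pos": [0, 0, 34], "angular": [0, 0, 0]},
    {"jaw": 0, "delta_pos": [0, 0, 34], "angular": [0, 0, 0]},
    {"jaw": 0, "delta_pos": [0, 0, 30], "angular": [0, 0, 0]},
    {"jaw": 0, "delta_pos": [0, 0, 0], "angular": [0, 0, 0]}
  ]
}}

```text
time_s: 2.9
position: [0.486, 0.1957, 0.0911]
tcp_rot: [-0.002, 0.705, 0.709, -0.004]
ft_force: [-0.0, -1.1, 0.1]
gripper_width: 0.0879
grip_force: 0.0
```

All four points sit within 4 mm of the computed pocket centres. Finishing the descent and gripping.

Request:
{"name": "arm_command", "arguments": {
  "series": [
    {"jaw": 0, "delta_pos": [-1, 4, 25], "angular": [0, 0, 0]},
    {"jaw": 0, "delta_pos": [0, 0, 25], "angular": [0, 0, 0]},
    {"jaw": 0, "delta_pos": [0, 0, 18], "angular": [0, 0, 0]},
    {"jaw": 0, "delta_pos": [0, 0, 0], "angular": [0, 0, 0]},
    {"jaw": 0.7, "delta_pos": [0, 0, 0], "angular": [0, 0, 0]},
    {"jaw": 0.7, "delta_pos": [0, 0, 0], "angular": [0, 0, 0]},
    {"jaw": 0.7, "delta_pos": [0, 0, 0], "angular": [0, 0, 0]},
    {"jaw": 0.7, "delta_pos": [0, 0, 0], "angular": [0, 0, 0]}
  ]
}}

```text
time_s: 3.7
position: [0.495, 0.1944, 0.0276]
tcp_rot: [0.0, 0.706, 0.708, 0.001]
ft_force: [0.1, 0.4, 0.7]
gripper_width: 0.0592
grip_force: 0.0
```

Request:
{"name": "arm_command", "arguments": {
  "series": [
    {"jaw": 0.8, "delta_pos": [0, 0, 0], "angular": [0, 0, 0]},
    {"jaw": 0.8, "delta_pos": [0, 0, 0], "angular": [0, 0, 0]},
    {"jaw": 0.8, "delta_pos": [0, 0, 0], "angular": [0, 0, 0]},
    {"jaw": 0.8, "delta_pos": [0, 0, 0], "angular": [0, 0, 0]}
  ]
}}

```text
time_s: 4.1
position: [0.4942, 0.194, 0.0267]
tcp_rot: [-0.0, 0.706, 0.708, -0.0]
ft_force: [-0.7, -0.7, 1.1]
gripper_width: 0.0336
grip_force: 30.0
```

Gripped polish (33.6 mm, as expected). Lifting and passing in front of the microscope.

Request:
{"name": "arm_command", "arguments": {
  "series": [
    {"jaw": 0.8, "delta_pos": [0, 0, -20], "angular": [0, 0, 0]},
    {"jaw": 0.8, "delta_pos": [0, 0, -35], "angular": [0, 0, 0]},
    {"jaw": 0.8, "delta_pos": [0, 0, -35], "angular": [0, 0, 0]},
    {"jaw": 0.8, "delta_pos": [0, -10, -35], "angular": [0, 0, 0]},
    {"jaw": 0.8, "delta_pos": [-20, -25, -8], "angular": [0, 0, 0]},
    {"jaw": 0.8, "delta_pos": [-30, -25, 0], "angular": [0, 0, 0]},
    {"jaw": 0.8, "delta_pos": [-30, -25, 0], "angular": [0, 0, 0]},
    {"jaw": 0.8, "delta_pos": [-30, -20, 0], "angular": [0, 0, 0]}
  ]
}}

```text
time_s: 4.9
position: [0.3877, 0.0831, 0.1596]
tcp_rot: [-0.0, 0.706, 0.708, -0.0]
ft_force: [0.2, -0.5, -0.8]
gripper_width: 0.0336
grip_force: 30.0
```

Request:
{"name": "arm_command", "arguments": {
  "series": [
    {"jaw": 0.8, "delta_pos": [-30, -5, 0], "angular": [0, 0, 0]},
    {"jaw": 0.8, "delta_pos": [-30, 0, 0], "angular": [0, 0, 0]},
    {"jaw": 0.8, "delta_pos": [0, 0, 0], "angular": [0, 0, 0]}
  ]
}}

```text
time_s: 5.2
position: [0.3847, 0.0215, 0.1598]
tcp_rot: [0.001, 0.708, 0.707, -0.0]
ft_force: [-0.3, -0.2, -0.1]
gripper_width: 0.0339
grip_force: 30.0
```

Request:
{"name": "arm_command", "arguments": {
  "series": [
    {"jaw": 0.8, "delta_pos": [-30, 0, 0], "angular": [0, 0, 0]},
    {"jaw": 0.8, "delta_pos": [-30, 0, 0], "angular": [0, 0, 0]},
    {"jaw": 0.8, "delta_pos": [-30, 0, 0], "angular": [0, 0, 0]},
    {"jaw": 0.8, "delta_pos": [-30, 0, 0], "angular": [0, 0, 0]},
    {"jaw": 0.8, "delta_pos": [-30, 0, 0], "angular": [0, 0, 0]},
    {"jaw": 0.8, "delta_pos": [-30, 0, 0], "angular": [0, 0, 0]},
    {"jaw": 0.8, "delta_pos": [-30, 0, -10], "angular": [0, 0, 0]},
    {"jaw": 0.8, "delta_pos": [-30, 10, -25], "angular": [0, 0, 0]}
  ]
}}

```text
time_s: 6.0
position: [0.393, -0.2151, 0.1932]
tcp_rot: [-0.003, 0.707, 0.708, -0.0]
ft_force: [-0.1, -0.4, -1.2]
gripper_width: 0.0337
grip_force: 30.0
```

Request:
{"name": "arm_command", "arguments": {
  "series": [
    {"jaw": 0.8, "delta_pos": [-34, 10, -25], "angular": [0, 0, 0]},
    {"jaw": 0.8, "delta_pos": [-34, 10, -25], "angular": [0, 0, 0]},
    {"jaw": 0.8, "delta_pos": [-34, 10, -25], "angular": [0, 0, 0]},
    {"jaw": 0.8, "delta_pos": [-34, 10, -25], "angular": [0, 0, 0]},
    {"jaw": 0.8, "delta_pos": [-34, 10, -25], "angular": [0, 0, 0]},
    {"jaw": 0.8, "delta_pos": [-34, 10, 0], "angular": [0, 0, 0]},
    {"jaw": 0.8, "delta_pos": [0, 0, 0], "angular": [0, 0, 0]},
    {"jaw": 0.8, "delta_pos": [0, 0, 0], "angular": [0, 0, 0]}
  ]
}}

```text
time_s: 6.8
position: [0.4559, -0.4193, 0.3186]
tcp_rot: [-0.001, 0.707, 0.708, 0.0]
ft_force: [-0.7, 1.3, -0.5]
gripper_width: 0.0337
grip_force: 30.0
```

Run:
```python
from rig import r
from h import *
s=r.get_state();im=r.grab_frame("wrist")[:,:,::-1];cv2.imwrite("pics/w3.png",im)
R,p=pose(s);print(p,R,s["joint_pos"]);np.savez("w3.npz",R=R,p=p)
```

```text
[ 0.4559 -0.4193  0.3186] [[-0.0016  1.     -0.0011]
 [ 1.      0.0016  0.0019]
 [ 0.0019 -0.0011 -1.    ]] [-0.8554  0.3215  1.329   0.0004  1.4933 -0.857 ]
```

View pics/w3.png

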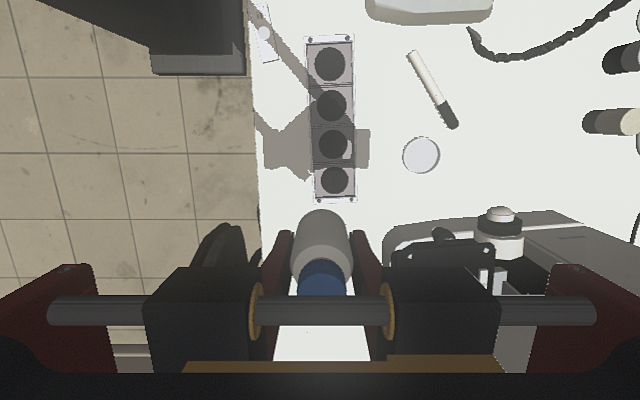

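The empty rack is clear, with discs at (329,64), (331,105), (333,144), (335,180). Computing pocket centres from the discs and the corners.

Run:
```python
from rig import r
from h import *
im=cv2.imread("pics/w3.png");d=np.load("w3.npz")
m=r.camera_model("wrist");T=m["tool_from_camera"];Rw=d["R"]@T[:3,:3];c=d["R"]@T[:3,3]+d["p"];C=(m["intrinsics"],Rw.T,-Rw.T@c)
g=cv2.cvtColor(im,cv2.COLOR_BGR2GRAY);k=np.zeros_like(g);k[40:200,312:352]=(g[40:200,312:352]<58)*255
k=cv2.morphologyEx(k,cv2.MORPH_OPEN,np.ones((7,7)))
N,L,S,ce=cv2.connectedComponentsWithStats(k)
for i in range(1,N):
    if S[i,4]>150:print(ce[i],S[i],ray(C,ce[i],.006))
q=[ray(C,u,.009) for u in((305,36),(353,36),(313,202),(356,203))];print(np.array(q),np.mean(q,0))
print([ray(C,u,z) for u in((392,262),(392,240)) for z in(.02,.1,.15)])
```

```text
[[ 0.432  -0.226   0.009 ]
 [ 0.503  -0.2257  0.009 ]
 [ 0.4425 -0.4815  0.009 ]
 [ 0.5168 -0.483   0.009 ]] [ 0.4736 -0.3541  0.009 ]
[array([ 0.584 , -0.5898,  0.02  ]), array([ 0.5619, -0.5474,  0.1   ]), array([ 0.5481, -0.5209,  0.15  ]), array([ 0.5809, -0.5472,  0.02  ]), array([ 0.5594, -0.5122,  0.1   ]), array([ 0.5459, -0.4903,  0.15  ])]
```

Rack 2 centre is (0.474, -0.354), yaw about 0.047. Pocket centres from the microscope outwards: (.469,-.264), (.472,-.324), (.475,-.384), (.478,-.444), and the discs agree. Placing polish.

Request:
{"name": "arm_command", "arguments": {
  "series": [
    {"jaw": 0.8, "delta_pos": [39, 3, 30], "angular": [0, 0, 0]},
    {"jaw": 0.8, "delta_pos": [39, 3, 30], "angular": [0, 0, 0]},
    {"jaw": 0.8, "delta_pos": [39, 3, 30], "angular": [0, 0, 0]},
    {"jaw": 0.8, "delta_pos": [38, 4, 30], "angular": [0, 0, 0]},
    {"jaw": 0.8, "delta_pos": [0, 0, 35], "angular": [0, 0, 0]},
    {"jaw": 0.8, "delta_pos": [0, 0, 35], "angular": [0, 0, 0]},
    {"jaw": 0.8, "delta_pos": [0, 0, 35], "angular": [0, 0, 0]},
    {"jaw": 0.8, "delta_pos": [0, 0, 20], "angular": [0, 0, 0]}
  ]
}}

```text
time_s: 7.65
position: [0.4662, -0.2618, 0.0724]
tcp_rot: [-0.002, 0.706, 0.708, -0.0]
ft_force: [-0.2, 0.8, -0.3]
gripper_width: 0.0333
grip_force: 30.0
```

Request:
{"name": "arm_command", "arguments": {
  "series": [
    {"jaw": 0.8, "delta_pos": [0, 0, 15], "angular": [0, 0, 0]},
    {"jaw": 0.8, "delta_pos": [0, 0, 10], "angular": [0, 0, 0]},
    {"jaw": 0.8, "delta_pos": [0, 0, 0], "angular": [0, 0, 0]},
    {"jaw": 0.8, "delta_pos": [0, 0, 0], "angular": [0, 0, 0]}
  ]
}}

```text
time_s: 8.05
position: [0.4683, -0.2645, 0.0502]
tcp_rot: [0.0, 0.706, 0.708, 0.0]
ft_force: [0.6, -0.4, -0.2]
gripper_width: 0.0337
grip_force: 30.0
```

Request:
{"name": "arm_command", "arguments": {
  "series": [
    {"jaw": 0.8, "delta_pos": [0, 0, 10], "angular": [0, 0, 0]},
    {"jaw": 0.8, "delta_pos": [0, 0, 8], "angular": [0, 0, 0]},
    {"jaw": 0.8, "delta_pos": [0, 0, 4], "angular": [0, 0, 0]},
    {"jaw": 0.8, "delta_pos": [0, 0, 0], "angular": [0, 0, 0]},
    {"jaw": 0.8, "delta_pos": [0, 0, 0], "angular": [0, 0, 0]}
  ]
}}

```text
time_s: 8.55
position: [0.4681, -0.2649, 0.0275]
tcp_rot: [-0.0, 0.706, 0.708, -0.0]
ft_force: [-0.5, -0.9, -1.0]
gripper_width: 0.0334
grip_force: 30.0
```

Request:
{"name": "arm_command", "arguments": {
  "series": [
    {"jaw": 0.4, "delta_pos": [0, 0, 0], "angular": [0, 0, 0]},
    {"jaw": 0, "delta_pos": [0, 0, 0], "angular": [0, 0, 0]},
    {"jaw": 0, "delta_pos": [0, 0, 0], "angular": [0, 0, 0]},
    {"jaw": 0, "delta_pos": [0, 0, 0], "angular": [0, 0, 0]},
    {"jaw": 0, "delta_pos": [0, 0, 0], "angular": [0, 0, 0]},
    {"jaw": 0, "delta_pos": [0, 0, 0], "angular": [0, 0, 0]}
  ]
}}

```text
time_s: 9.15
position: [0.4683, -0.2649, 0.0277]
tcp_rot: [0.0, 0.706, 0.708, -0.0]
ft_force: [0.0, 0.3, -0.3]
gripper_width: 0.0781
grip_force: 0.0
```

Polish stands released. Back for the oil bottle at (0.501, 0.253).

Request:
{"name": "arm_command", "arguments": {
  "series": [
    {"jaw": 0, "delta_pos": [0, 0, -30], "angular": [0, 0, 0]},
    {"jaw": 0, "delta_pos": [0, 0, -40], "angular": [0, 0, 0]},
    {"jaw": 0, "delta_pos": [0, 0, -40], "angular": [0, 0, 0]},
    {"jaw": 0, "delta_pos": [0, 0, -38], "angular": [0, 0, 0]},
    {"jaw": 0, "delta_pos": [25, -28, 0], "angular": [0, 0, 0]},
    {"jaw": 0, "delta_pos": [25, -28, 0], "angular": [0, 0, 0]},
    {"jaw": 0, "delta_pos": [25, -28, 0], "angular": [0, 0, 0]},
    {"jaw": 0, "delta_pos": [36, 0, 0], "angular": [0, 0, 0]}
  ]
}}

```text
time_s: 9.95
position: [0.3806, -0.1531, 0.1754]
tcp_rot: [-0.001, 0.707, 0.707, -0.001]
ft_force: [0.1, 0.3, -1.1]
gripper_width: 0.0882
grip_force: 0.0
```

Request:
{"name": "arm_command", "arguments": {
  "series": [
    {"jaw": 0, "delta_pos": [36, 0, 0], "angular": [0, 0, 0]},
    {"jaw": 0, "delta_pos": [36, 0, 0], "angular": [0, 0, 0]},
    {"jaw": 0, "delta_pos": [36, 0, 0], "angular": [0, 0, 0]},
    {"jaw": 0, "delta_pos": [36, 0, 0], "angular": [0, 0, 0]},
    {"jaw": 0, "delta_pos": [36, 0, 0], "angular": [0, 0, 0]},
    {"jaw": 0, "delta_pos": [36, 0, 0], "angular": [0, 0, 0]},
    {"jaw": 0, "delta_pos": [0, 0, 0], "angular": [0, 0, 0]}
  ]
}}

```text
time_s: 10.65
position: [0.383, 0.0651, 0.1757]
tcp_rot: [-0.0, 0.705, 0.709, 0.0]
ft_force: [-0.6, -0.5, -0.3]
gripper_width: 0.0875
grip_force: 0.0
```

Request:
{"name": "arm_command", "arguments": {
  "series": [
    {"jaw": 0, "delta_pos": [31, 20, 0], "angular": [0, 0, 0]},
    {"jaw": 0, "delta_pos": [31, 20, 0], "angular": [0, 0, 0]},
    {"jaw": 0, "delta_pos": [31, 20, 0], "angular": [0, 0, 0]},
    {"jaw": 0, "delta_pos": [31, 20, 0], "angular": [0, 0, 0]},
    {"jaw": 0, "delta_pos": [31, 20, 0], "angular": [0, 0, 0]},
    {"jaw": 0, "delta_pos": [32, 18, 20], "angular": [0, 0, 0]},
    {"jaw": 0, "delta_pos": [0, 0, 30], "angular": [0, 0, 0]},
    {"jaw": 0, "delta_pos": [0, 0, 0], "angular": [0, 0, 0]}
  ]
}}

```text
time_s: 11.45
position: [0.499, 0.2479, 0.1222]
tcp_rot: [-0.001, 0.706, 0.708, -0.003]
ft_force: [0.6, -0.5, -0.7]
gripper_width: 0.0873
grip_force: 0.0
```

Request:
{"name": "arm_command", "arguments": {
  "series": [
    {"jaw": 0, "delta_pos": [0, 0, 35], "angular": [0, 0, 0]},
    {"jaw": 0, "delta_pos": [0, 0, 30], "angular": [0, 0, 0]},
    {"jaw": 0, "delta_pos": [0, 0, 20], "angular": [0, 0, 0]},
    {"jaw": 0, "delta_pos": [0, 0, 0], "angular": [0, 0, 0]},
    {"jaw": 0, "delta_pos": [0, 0, 0], "angular": [0, 0, 0]}
  ]
}}

```text
time_s: 11.95
position: [0.5016, 0.2483, 0.0416]
tcp_rot: [0.0, 0.707, 0.708, -0.0]
ft_force: [-0.6, -0.0, 0.0]
gripper_width: 0.0876
grip_force: 0.0
```

Request:
{"name": "arm_command", "arguments": {
  "series": [
    {"jaw": 0, "delta_pos": [4, 0, 12], "angular": [0, 0, 0]},
    {"jaw": 0, "delta_pos": [0, 0, 11], "angular": [0, 0, 0]},
    {"jaw": 0, "delta_pos": [0, 0, 0], "angular": [0, 0, 0]},
    {"jaw": 0.85, "delta_pos": [0, 0, 0], "angular": [0, 0, 0]},
    {"jaw": 0.85, "delta_pos": [0, 0, 0], "angular": [0, 0, 0]},
    {"jaw": 0.85, "delta_pos": [0, 0, 0], "angular": [0, 0, 0]},
    {"jaw": 0.85, "delta_pos": [0, 0, 0], "angular": [0, 0, 0]},
    {"jaw": 0.85, "delta_pos": [0, 0, 0], "angular": [0, 0, 0]}
  ]
}}

```text
time_s: 12.75
position: [0.5013, 0.2532, 0.0179]
tcp_rot: [0.0, 0.706, 0.708, 0.0]
ft_force: [-0.1, -0.7, 0.6]
gripper_width: 0.0514
grip_force: 0.0
```

Request:
{"name": "arm_command", "arguments": {
  "series": [
    {"jaw": 0.85, "delta_pos": [0, 0, 0], "angular": [0, 0, 0]},
    {"jaw": 0.85, "delta_pos": [0, 0, 0], "angular": [0, 0, 0]},
    {"jaw": 0.85, "delta_pos": [0, 0, 0], "angular": [0, 0, 0]},
    {"jaw": 0.85, "delta_pos": [0, 0, 0], "angular": [0, 0, 0]}
  ]
}}

```text
time_s: 13.15
position: [0.5012, 0.2531, 0.0176]
tcp_rot: [0.0, 0.706, 0.708, -0.0]
ft_force: [-0.0, -0.8, 0.4]
gripper_width: 0.0264
grip_force: 30.0
```

Oil gripped (26.4 mm). Carrying it over.

Request:
{"name": "arm_command", "arguments": {
  "series": [
    {"jaw": 0.85, "delta_pos": [0, 0, -25], "angular": [0, 0, 0]},
    {"jaw": 0.85, "delta_pos": [0, 0, -40], "angular": [0, 0, 0]},
    {"jaw": 0.85, "delta_pos": [0, 0, -40], "angular": [0, 0, 0]},
    {"jaw": 0.85, "delta_pos": [0, 0, -40], "angular": [0, 0, 0]},
    {"jaw": 0.85, "delta_pos": [-31, -20, 0], "angular": [0, 0, 0]},
    {"jaw": 0.85, "delta_pos": [-31, -20, 0], "angular": [0, 0, 0]},
    {"jaw": 0.85, "delta_pos": [-31, -20, 0], "angular": [0, 0, 0]},
    {"jaw": 0.85, "delta_pos": [-31, -20, 0], "angular": [0, 0, 0]}
  ]
}}

```text
time_s: 13.95
position: [0.4204, 0.128, 0.1627]
tcp_rot: [0.0, 0.706, 0.708, -0.0]
ft_force: [-0.3, -0.8, -0.6]
gripper_width: 0.0263
grip_force: 30.0
```

Request:
{"name": "arm_command", "arguments": {
  "series": [
    {"jaw": 0.85, "delta_pos": [-31, -20, 0], "angular": [0, 0, 0]},
    {"jaw": 0.85, "delta_pos": [-31, -18, 0], "angular": [0, 0, 0]},
    {"jaw": 0.85, "delta_pos": [-36, 0, 0], "angular": [0, 0, 0]},
    {"jaw": 0.85, "delta_pos": [-36, 0, 0], "angular": [0, 0, 0]},
    {"jaw": 0.85, "delta_pos": [-36, 0, 0], "angular": [0, 0, 0]},
    {"jaw": 0.85, "delta_pos": [-36, 0, 0], "angular": [0, 0, 0]},
    {"jaw": 0.85, "delta_pos": [-36, 0, 0], "angular": [0, 0, 0]},
    {"jaw": 0.85, "delta_pos": [-36, 0, 0], "angular": [0, 0, 0]}
  ]
}}

```text
time_s: 14.75
position: [0.3837, -0.1505, 0.1628]
tcp_rot: [0.0, 0.706, 0.708, 0.0]
ft_force: [0.7, -0.7, -1.2]
gripper_width: 0.0259
grip_force: 30.0
```

Request:
{"name": "arm_command", "arguments": {
  "series": [
    {"jaw": 0.85, "delta_pos": [-34, 17, 0], "angular": [0, 0, 0]},
    {"jaw": 0.85, "delta_pos": [-34, 17, 0], "angular": [0, 0, 0]},
    {"jaw": 0.85, "delta_pos": [-34, 17, 0], "angular": [0, 0, 0]},
    {"jaw": 0.85, "delta_pos": [-34, 17, 0], "angular": [0, 0, 0]},
    {"jaw": 0.85, "delta_pos": [-34, 17, 0], "angular": [0, 0, 0]},
    {"jaw": 0.85, "delta_pos": [0, 0, 0], "angular": [0, 0, 0]},
    {"jaw": 0.85, "delta_pos": [0, 0, 0], "angular": [0, 0, 0]}
  ]
}}

```text
time_s: 15.45
position: [0.4691, -0.3192, 0.1622]
tcp_rot: [-0.001, 0.707, 0.707, -0.0]
ft_force: [0.7, 0.4, -0.3]
gripper_width: 0.0265
grip_force: 30.0
```

Request:
{"name": "arm_command", "arguments": {
  "series": [
    {"jaw": 0.85, "delta_pos": [-5, 3, 30], "angular": [0, 0, 0]},
    {"jaw": 0.85, "delta_pos": [0, 0, 35], "angular": [0, 0, 0]},
    {"jaw": 0.85, "delta_pos": [0, 0, 30], "angular": [0, 0, 0]},
    {"jaw": 0.85, "delta_pos": [0, 0, 20], "angular": [0, 0, 0]},
    {"jaw": 0.85, "delta_pos": [0, 0, 10], "angular": [0, 0, 0]},
    {"jaw": 0.85, "delta_pos": [0, 0, 0], "angular": [0, 0, 0]},
    {"jaw": 0.85, "delta_pos": [0, 0, 0], "angular": [0, 0, 0]}
  ]
}}

```text
time_s: 16.15
position: [0.4726, -0.3237, 0.0385]
tcp_rot: [0.0, 0.706, 0.708, -0.0]
ft_force: [-0.4, -0.1, -1.0]
gripper_width: 0.0265
grip_force: 30.0
```

Request:
{"name": "arm_command", "arguments": {
  "series": [
    {"jaw": 0.85, "delta_pos": [0, 0, 10], "angular": [0, 0, 0]},
    {"jaw": 0.85, "delta_pos": [0, 0, 6], "angular": [0, 0, 0]},
    {"jaw": 0.85, "delta_pos": [0, 0, 4], "angular": [0, 0, 0]},
    {"jaw": 0.85, "delta_pos": [0, 0, 0], "angular": [0, 0, 0]},
    {"jaw": 0.85, "delta_pos": [0, 0, 0], "angular": [0, 0, 0]}
  ]
}}

```text
time_s: 16.65
position: [0.4724, -0.324, 0.0176]
tcp_rot: [-0.0, 0.706, 0.708, -0.0]
ft_force: [-0.9, -0.3, -0.8]
gripper_width: 0.0266
grip_force: 30.0
```

Request:
{"name": "arm_command", "arguments": {
  "series": [
    {"jaw": 0.4, "delta_pos": [0, 0, 0], "angular": [0, 0, 0]},
    {"jaw": 0, "delta_pos": [0, 0, 0], "angular": [0, 0, 0]},
    {"jaw": 0, "delta_pos": [0, 0, 0], "angular": [0, 0, 0]},
    {"jaw": 0, "delta_pos": [0, 0, 0], "angular": [0, 0, 0]},
    {"jaw": 0, "delta_pos": [0, 0, 0], "angular": [0, 0, 0]},
    {"jaw": 0, "delta_pos": [0, 0, 0], "angular": [0, 0, 0]}
  ]
}}

```text
time_s: 17.25
position: [0.4724, -0.324, 0.0177]
tcp_rot: [0.0, 0.706, 0.708, -0.0]
ft_force: [0.4, -0.3, -0.3]
gripper_width: 0.0711
grip_force: 0.0
```

Next the case at (0.5045, 0.319).

Request:
{"name": "arm_command", "arguments": {
  "series": [
    {"jaw": 0, "delta_pos": [0, 0, -30], "angular": [0, 0, 0]},
    {"jaw": 0, "delta_pos": [0, 0, -40], "angular": [0, 0, 0]},
    {"jaw": 0, "delta_pos": [0, 0, -40], "angular": [0, 0, 0]},
    {"jaw": 0, "delta_pos": [0, 0, -40], "angular": [0, 0, 0]},
    {"jaw": 0, "delta_pos": [34, -18, 0], "angular": [0, 0, 0]},
    {"jaw": 0, "delta_pos": [34, -18, 0], "angular": [0, 0, 0]},
    {"jaw": 0, "delta_pos": [34, -18, 0], "angular": [0, 0, 0]},
    {"jaw": 0, "delta_pos": [34, -18, 0], "angular": [0, 0, 0]}
  ]
}}

```text
time_s: 18.05
position: [0.3992, -0.1868, 0.1678]
tcp_rot: [0.0, 0.707, 0.708, 0.0]
ft_force: [0.6, -1.0, 0.8]
gripper_width: 0.0877
grip_force: 0.0
```

Request:
{"name": "arm_command", "arguments": {
  "series": [
    {"jaw": 0, "delta_pos": [34, -16, 0], "angular": [0, 0, 0]},
    {"jaw": 0, "delta_pos": [36, 0, 0], "angular": [0, 0, 0]},
    {"jaw": 0, "delta_pos": [36, 0, 0], "angular": [0, 0, 0]},
    {"jaw": 0, "delta_pos": [36, 0, 0], "angular": [0, 0, 0]},
    {"jaw": 0, "delta_pos": [36, 0, 0], "angular": [0, 0, 0]},
    {"jaw": 0, "delta_pos": [36, 0, 0], "angular": [0, 0, 0]},
    {"jaw": 0, "delta_pos": [36, 0, 0], "angular": [0, 0, 0]},
    {"jaw": 0, "delta_pos": [37, 17, 0], "angular": [0, 0, 0]}
  ]
}}

```text
time_s: 18.85
position: [0.3981, 0.1002, 0.1676]
tcp_rot: [-0.001, 0.706, 0.708, -0.001]
ft_force: [1.8, -0.4, 0.2]
gripper_width: 0.0877
grip_force: 0.0
```

Request:
{"name": "arm_command", "arguments": {
  "series": [
    {"jaw": 0, "delta_pos": [37, 17, 0], "angular": [0, 0, 0]},
    {"jaw": 0, "delta_pos": [37, 17, 0], "angular": [0, 0, 0]},
    {"jaw": 0, "delta_pos": [37, 17, 0], "angular": [0, 0, 0]},
    {"jaw": 0, "delta_pos": [37, 17, 0], "angular": [0, 0, 0]},
    {"jaw": 0, "delta_pos": [37, 17, 0], "angular": [0, 0, 0]},
    {"jaw": 0, "delta_pos": [36, 17, 0], "angular": [0, 0, 0]},
    {"jaw": 0, "delta_pos": [0, 0, 0], "angular": [0, 0, 0]},
    {"jaw": 0, "delta_pos": [0, 0, 0], "angular": [0, 0, 0]}
  ]
}}

```text
time_s: 19.65
position: [0.5017, 0.3204, 0.1672]
tcp_rot: [-0.0, 0.706, 0.708, -0.001]
ft_force: [-0.3, -0.9, -0.4]
gripper_width: 0.0879
grip_force: 0.0
```

Request:
{"name": "arm_command", "arguments": {
  "series": [
    {"jaw": 0, "delta_pos": [-1, 3, 35], "angular": [0, 0, 0]},
    {"jaw": 0, "delta_pos": [0, 0, 40], "angular": [0, 0, 0]},
    {"jaw": 0, "delta_pos": [0, 0, 35], "angular": [0, 0, 0]},
    {"jaw": 0, "delta_pos": [0, 0, 20], "angular": [0, 0, 0]},
    {"jaw": 0, "delta_pos": [0, 0, 10], "angular": [0, 0, 0]},
    {"jaw": 0, "delta_pos": [0, 0, 0], "angular": [0, 0, 0]},
    {"jaw": 0, "delta_pos": [0, 0, 0], "angular": [0, 0, 0]}
  ]
}}

```text
time_s: 20.35
position: [0.5055, 0.3188, 0.0286]
tcp_rot: [0.0, 0.707, 0.708, 0.0]
ft_force: [0.0, -0.6, -0.2]
gripper_width: 0.0878
grip_force: 0.0
```

Request:
{"name": "arm_command", "arguments": {
  "series": [
    {"jaw": 0.75, "delta_pos": [0, 0, 0], "angular": [0, 0, 0]},
    {"jaw": 0.75, "delta_pos": [0, 0, 0], "angular": [0, 0, 0]},
    {"jaw": 0.75, "delta_pos": [0, 0, 0], "angular": [0, 0, 0]},
    {"jaw": 0.75, "delta_pos": [0, 0, 0], "angular": [0, 0, 0]},
    {"jaw": 0.75, "delta_pos": [0, 0, 0], "angular": [0, 0, 0]},
    {"jaw": 0.75, "delta_pos": [0, 0, 0], "angular": [0, 0, 0]},
    {"jaw": 0.75, "delta_pos": [0, 0, 0], "angular": [0, 0, 0]},
    {"jaw": 0.75, "delta_pos": [0, 0, 0], "angular": [0, 0, 0]}
  ]
}}

```text
time_s: 21.15
position: [0.5049, 0.3191, 0.0276]
tcp_rot: [-0.0, 0.706, 0.708, -0.0]
ft_force: [-0.2, 1.4, 0.4]
gripper_width: 0.038
grip_force: 30.0
```

Request:
{"name": "arm_command", "arguments": {
  "series": [
    {"jaw": 0.75, "delta_pos": [0, 0, -25], "angular": [0, 0, 0]},
    {"jaw": 0.75, "delta_pos": [0, 0, -40], "angular": [0, 0, 0]},
    {"jaw": 0.75, "delta_pos": [0, 0, -40], "angular": [0, 0, 0]},
    {"jaw": 0.75, "delta_pos": [0, 0, -35], "angular": [0, 0, 0]},
    {"jaw": 0.75, "delta_pos": [-37, -17, 0], "angular": [0, 0, 0]},
    {"jaw": 0.75, "delta_pos": [-37, -17, 0], "angular": [0, 0, 0]},
    {"jaw": 0.75, "delta_pos": [-37, -17, 0], "angular": [0, 0, 0]},
    {"jaw": 0.75, "delta_pos": [-37, -17, 0], "angular": [0, 0, 0]}
  ]
}}

```text
time_s: 21.95
position: [0.4364, 0.1698, 0.1676]
tcp_rot: [0.0, 0.706, 0.708, -0.0]
ft_force: [0.9, -0.4, 0.0]
gripper_width: 0.0384
grip_force: 30.0
```

Request:
{"name": "arm_command", "arguments": {
  "series": [
    {"jaw": 0.75, "delta_pos": [-37, -17, 0], "angular": [0, 0, 0]},
    {"jaw": 0.75, "delta_pos": [-37, -18, 0], "angular": [0, 0, 0]},
    {"jaw": 0.75, "delta_pos": [-37, -18, 0], "angular": [0, 0, 0]},
    {"jaw": 0.75, "delta_pos": [-36, 0, 0], "angular": [0, 0, 0]},
    {"jaw": 0.75, "delta_pos": [-36, 0, 0], "angular": [0, 0, 0]},
    {"jaw": 0.75, "delta_pos": [-36, 0, 0], "angular": [0, 0, 0]},
    {"jaw": 0.75, "delta_pos": [-36, 0, 0], "angular": [0, 0, 0]},
    {"jaw": 0.75, "delta_pos": [-36, 0, 0], "angular": [0, 0, 0]}
  ]
}}

```text
time_s: 22.75
position: [0.3846, -0.1216, 0.1677]
tcp_rot: [0.0, 0.706, 0.708, 0.0]
ft_force: [0.6, 0.2, -1.2]
gripper_width: 0.0382
grip_force: 30.0
```

Request:
{"name": "arm_command", "arguments": {
  "series": [
    {"jaw": 0.75, "delta_pos": [-36, 0, 0], "angular": [0, 0, 0]},
    {"jaw": 0.75, "delta_pos": [-33, 13, 0], "angular": [0, 0, 0]},
    {"jaw": 0.75, "delta_pos": [-33, 13, 0], "angular": [0, 0, 0]},
    {"jaw": 0.75, "delta_pos": [-33, 13, 0], "angular": [0, 0, 0]},
    {"jaw": 0.75, "delta_pos": [-33, 13, 0], "angular": [0, 0, 0]},
    {"jaw": 0.75, "delta_pos": [-33, 13, 0], "angular": [0, 0, 0]},
    {"jaw": 0.75, "delta_pos": [-33, 13, 0], "angular": [0, 0, 0]},
    {"jaw": 0.75, "delta_pos": [-28, 13, 0], "angular": [0, 0, 0]}
  ]
}}

```text
time_s: 23.55
position: [0.4767, -0.3837, 0.1674]
tcp_rot: [0.0, 0.707, 0.708, -0.0]
ft_force: [0.7, 0.1, -1.8]
gripper_width: 0.038
grip_force: 30.0
```

Request:
{"name": "arm_command", "arguments": {
  "series": [
    {"jaw": 0.75, "delta_pos": [0, 0, 0], "angular": [0, 0, 0]},
    {"jaw": 0.75, "delta_pos": [0, 0, 0], "angular": [0, 0, 0]}
  ]
}}

```text
time_s: 23.75
position: [0.4761, -0.3819, 0.167]
tcp_rot: [-0.001, 0.707, 0.708, -0.0]
ft_force: [-0.4, 0.9, -1.6]
gripper_width: 0.0385
grip_force: 30.0
```

Request:
{"name": "arm_command", "arguments": {
  "series": [
    {"jaw": 0.75, "delta_pos": [-2, -1, 35], "angular": [0, 0, 0]},
    {"jaw": 0.75, "delta_pos": [0, 0, 35], "angular": [0, 0, 0]},
    {"jaw": 0.75, "delta_pos": [0, 0, 30], "angular": [0, 0, 0]},
    {"jaw": 0.75, "delta_pos": [0, 0, 15], "angular": [0, 0, 0]},
    {"jaw": 0.75, "delta_pos": [0, 0, 8], "angular": [0, 0, 0]},
    {"jaw": 0.75, "delta_pos": [0, 0, 0], "angular": [0, 0, 0]},
    {"jaw": 0.75, "delta_pos": [0, 0, 0], "angular": [0, 0, 0]}
  ]
}}

```text
time_s: 24.45
position: [0.4758, -0.3838, 0.0456]
tcp_rot: [0.0, 0.706, 0.708, -0.0]
ft_force: [0.2, -0.6, 0.0]
gripper_width: 0.0383
grip_force: 30.0
```

Request:
{"name": "arm_command", "arguments": {
  "series": [
    {"jaw": 0.75, "delta_pos": [0, 0, 9], "angular": [0, 0, 0]},
    {"jaw": 0.75, "delta_pos": [0, 0, 5], "angular": [0, 0, 0]},
    {"jaw": 0.75, "delta_pos": [0, 0, 3], "angular": [0, 0, 0]},
    {"jaw": 0.75, "delta_pos": [0, 0, 0], "angular": [0, 0, 0]},
    {"jaw": 0.75, "delta_pos": [0, 0, 0], "angular": [0, 0, 0]}
  ]
}}

```text
time_s: 24.95
position: [0.4755, -0.384, 0.0277]
tcp_rot: [0.0, 0.706, 0.708, -0.0]
ft_force: [-0.3, -0.6, -1.1]
gripper_width: 0.0381
grip_force: 30.0
```

Request:
{"name": "arm_command", "arguments": {
  "series": [
    {"jaw": 0.4, "delta_pos": [0, 0, 0], "angular": [0, 0, 0]},
    {"jaw": 0, "delta_pos": [0, 0, 0], "angular": [0, 0, 0]},
    {"jaw": 0, "delta_pos": [0, 0, 0], "angular": [0, 0, 0]},
    {"jaw": 0, "delta_pos": [0, 0, 0], "angular": [0, 0, 0]},
    {"jaw": 0, "delta_pos": [0, 0, 0], "angular": [0, 0, 0]},
    {"jaw": 0, "delta_pos": [0, 0, 0], "angular": [0, 0, 0]}
  ]
}}

```text
time_s: 25.55
position: [0.4755, -0.3839, 0.0277]
tcp_rot: [0.0, 0.706, 0.708, -0.0]
ft_force: [-0.3, 0.3, -0.2]
gripper_width: 0.0827
grip_force: 0.0
```

Now the etchant at (0.509, 0.3755).

Request:
{"name": "arm_command", "arguments": {
  "series": [
    {"jaw": 0, "delta_pos": [0, 0, -30], "angular": [0, 0, 0]},
    {"jaw": 0, "delta_pos": [0, 0, -40], "angular": [0, 0, 0]},
    {"jaw": 0, "delta_pos": [0, 0, -40], "angular": [0, 0, 0]},
    {"jaw": 0, "delta_pos": [0, 0, -30], "angular": [0, 0, 0]},
    {"jaw": 0, "delta_pos": [33, -13, 0], "angular": [0, 0, 0]},
    {"jaw": 0, "delta_pos": [33, -13, 0], "angular": [0, 0, 0]},
    {"jaw": 0, "delta_pos": [33, -13, 0], "angular": [0, 0, 0]},
    {"jaw": 0, "delta_pos": [33, -13, 0], "angular": [0, 0, 0]}
  ]
}}

```text
time_s: 26.35
position: [0.4226, -0.2508, 0.1678]
tcp_rot: [0.0, 0.707, 0.708, 0.0]
ft_force: [-0.1, -0.7, -0.4]
gripper_width: 0.0877
grip_force: 0.0
```

Request:
{"name": "arm_command", "arguments": {
  "series": [
    {"jaw": 0, "delta_pos": [33, -13, 0], "angular": [0, 0, 0]},
    {"jaw": 0, "delta_pos": [33, -13, 0], "angular": [0, 0, 0]},
    {"jaw": 0, "delta_pos": [33, -13, 0], "angular": [0, 0, 0]},
    {"jaw": 0, "delta_pos": [36, 0, 0], "angular": [0, 0, 0]},
    {"jaw": 0, "delta_pos": [36, 0, 0], "angular": [0, 0, 0]},
    {"jaw": 0, "delta_pos": [36, 0, 0], "angular": [0, 0, 0]},
    {"jaw": 0, "delta_pos": [36, 0, 0], "angular": [0, 0, 0]},
    {"jaw": 0, "delta_pos": [36, 0, 0], "angular": [0, 0, 0]}
  ]
}}

```text
time_s: 27.15
position: [0.3835, 0.0283, 0.1679]
tcp_rot: [0.0, 0.706, 0.708, 0.0]
ft_force: [-0.2, 0.2, 0.1]
gripper_width: 0.0877
grip_force: 0.0
```

Request:
{"name": "arm_command", "arguments": {
  "series": [
    {"jaw": 0, "delta_pos": [36, 0, 0], "angular": [0, 0, 0]},
    {"jaw": 0, "delta_pos": [39, 15, 0], "angular": [0, 0, 0]},
    {"jaw": 0, "delta_pos": [39, 15, 0], "angular": [0, 0, 0]},
    {"jaw": 0, "delta_pos": [39, 15, 0], "angular": [0, 0, 0]},
    {"jaw": 0, "delta_pos": [39, 15, 0], "angular": [0, 0, 0]},
    {"jaw": 0, "delta_pos": [39, 15, 0], "angular": [0, 0, 0]},
    {"jaw": 0, "delta_pos": [39, 16, 0], "angular": [0, 0, 0]},
    {"jaw": 0, "delta_pos": [39, 16, 0], "angular": [0, 0, 0]}
  ]
}}

```text
time_s: 27.95
position: [0.4903, 0.3379, 0.1676]
tcp_rot: [0.0, 0.706, 0.708, -0.0]
ft_force: [1.1, -0.3, 0.7]
gripper_width: 0.0877
grip_force: 0.0
```

Request:
{"name": "arm_command", "arguments": {
  "series": [
    {"jaw": 0, "delta_pos": [39, 16, 0], "angular": [0, 0, 0]},
    {"jaw": 0, "delta_pos": [0, 0, 0], "angular": [0, 0, 0]},
    {"jaw": 0, "delta_pos": [0, 0, 0], "angular": [0, 0, 0]}
  ]
}}

```text
time_s: 28.25
position: [0.5056, 0.3754, 0.1671]
tcp_rot: [0.0, 0.706, 0.708, -0.001]
ft_force: [-0.6, -0.1, 0.3]
gripper_width: 0.0878
grip_force: 0.0
```

Request:
{"name": "arm_command", "arguments": {
  "series": [
    {"jaw": 0, "delta_pos": [0, 3, 35], "angular": [0, 0, 0]},
    {"jaw": 0, "delta_pos": [0, 0, 40], "angular": [0, 0, 0]},
    {"jaw": 0, "delta_pos": [0, 0, 35], "angular": [0, 0, 0]},
    {"jaw": 0, "delta_pos": [0, 0, 20], "angular": [0, 0, 0]},
    {"jaw": 0, "delta_pos": [0, 0, 10], "angular": [0, 0, 0]},
    {"jaw": 0, "delta_pos": [0, 0, 0], "angular": [0, 0, 0]},
    {"jaw": 0, "delta_pos": [0, 0, 0], "angular": [0, 0, 0]}
  ]
}}

```text
time_s: 28.95
position: [0.5095, 0.3749, 0.0287]
tcp_rot: [0.0, 0.707, 0.708, 0.0]
ft_force: [0.1, 0.6, -0.1]
gripper_width: 0.0876
grip_force: 0.0
```

Request:
{"name": "arm_command", "arguments": {
  "series": [
    {"jaw": 0.75, "delta_pos": [0, 0, 0], "angular": [0, 0, 0]},
    {"jaw": 0.75, "delta_pos": [0, 0, 0], "angular": [0, 0, 0]},
    {"jaw": 0.75, "delta_pos": [0, 0, 0], "angular": [0, 0, 0]},
    {"jaw": 0.75, "delta_pos": [0, 0, 0], "angular": [0, 0, 0]},
    {"jaw": 0.75, "delta_pos": [0, 0, 0], "angular": [0, 0, 0]},
    {"jaw": 0.75, "delta_pos": [0, 0, 0], "angular": [0, 0, 0]},
    {"jaw": 0.75, "delta_pos": [0, 0, 0], "angular": [0, 0, 0]},
    {"jaw": 0.75, "delta_pos": [0, 0, 0], "angular": [0, 0, 0]}
  ]
}}

```text
time_s: 29.75
position: [0.5089, 0.3751, 0.0276]
tcp_rot: [-0.0, 0.706, 0.708, -0.0]
ft_force: [-0.2, 0.2, 0.7]
gripper_width: 0.0374
grip_force: 30.0
```

Etchant gripped. Carrying it, and checking the clearance to the compound microscope before placing.

Request:
{"name": "arm_command", "arguments": {
  "series": [
    {"jaw": 0.75, "delta_pos": [0, 0, -25], "angular": [0, 0, 0]},
    {"jaw": 0.75, "delta_pos": [0, 0, -40], "angular": [0, 0, 0]},
    {"jaw": 0.75, "delta_pos": [0, 0, -40], "angular": [0, 0, 0]},
    {"jaw": 0.75, "delta_pos": [0, 0, -35], "angular": [0, 0, 0]},
    {"jaw": 0.75, "delta_pos": [-39, -15, 0], "angular": [0, 0, 0]},
    {"jaw": 0.75, "delta_pos": [-39, -15, 0], "angular": [0, 0, 0]},
    {"jaw": 0.75, "delta_pos": [-39, -15, 0], "angular": [0, 0, 0]},
    {"jaw": 0.75, "delta_pos": [-39, -16, 0], "angular": [0, 0, 0]}
  ]
}}

```text
time_s: 30.55
position: [0.4475, 0.2177, 0.1677]
tcp_rot: [0.0, 0.706, 0.708, 0.0]
ft_force: [1.0, -0.5, -0.1]
gripper_width: 0.0375
grip_force: 30.0
```

Request:
{"name": "arm_command", "arguments": {
  "series": [
    {"jaw": 0.75, "delta_pos": [-39, -16, 0], "angular": [0, 0, 0]},
    {"jaw": 0.75, "delta_pos": [-39, -16, 0], "angular": [0, 0, 0]},
    {"jaw": 0.75, "delta_pos": [-39, -16, 0], "angular": [0, 0, 0]},
    {"jaw": 0.75, "delta_pos": [-39, -16, 0], "angular": [0, 0, 0]},
    {"jaw": 0.75, "delta_pos": [-36, 0, 0], "angular": [0, 0, 0]},
    {"jaw": 0.75, "delta_pos": [-36, 0, 0], "angular": [0, 0, 0]},
    {"jaw": 0.75, "delta_pos": [-36, 0, 0], "angular": [0, 0, 0]},
    {"jaw": 0.75, "delta_pos": [-36, 0, 0], "angular": [0, 0, 0]}
  ]
}}

```text
time_s: 31.35
position: [0.3846, -0.0826, 0.1679]
tcp_rot: [0.0, 0.706, 0.708, 0.0]
ft_force: [0.7, -0.6, -1.0]
gripper_width: 0.0372
grip_force: 30.0
```

Request:
{"name": "arm_command", "arguments": {
  "series": [
    {"jaw": 0.75, "delta_pos": [-36, 0, 0], "angular": [0, 0, 0]},
    {"jaw": 0.75, "delta_pos": [-36, 0, 0], "angular": [0, 0, 0]},
    {"jaw": 0.75, "delta_pos": [-36, 11, 0], "angular": [0, 0, 0]},
    {"jaw": 0.75, "delta_pos": [-36, 11, 0], "angular": [0, 0, 0]},
    {"jaw": 0.75, "delta_pos": [-36, 11, 0], "angular": [0, 0, 0]},
    {"jaw": 0.75, "delta_pos": [-36, 11, 0], "angular": [0, 0, 0]},
    {"jaw": 0.75, "delta_pos": [-36, 11, 0], "angular": [0, 0, 0]},
    {"jaw": 0.75, "delta_pos": [0, 0, 0], "angular": [0, 0, 0]}
  ]
}}

```text
time_s: 32.15
position: [0.4424, -0.3382, 0.1679]
tcp_rot: [0.002, 0.707, 0.707, -0.0]
ft_force: [-0.8, 0.5, -1.2]
gripper_width: 0.0376
grip_force: 30.0
```

Run:
```python
from rig import r
from h import *
s=r.get_state();print(s["position"])
a=r.grab_frame("scene")[:,:,::-1];C=cam(r,"scene")
x0,y0=300,50;cr=cv2.resize(a[y0:230,x0:460],None,fx=3.3,fy=3.3,interpolation=cv2.INTER_CUBIC)
for X in([.567,-.481,.1],[.567,-.481,.16],[.567,-.407,.1],[.389,-.481,.1],[.58,-.55,.0]):
    u=(proj(C,X)-[x0,y0])*3.3;print(X,u);cv2.circle(cr,tuple(int(v) for v in u),3,(0,0,255),-1)
cv2.imwrite("pics/s2.png",cr)
```

```text
[ 0.4424 -0.3382  0.1679]
[0.567, -0.481, 0.1] [266.1414 272.2397]
[0.567, -0.481, 0.16] [268.5019 216.1194]
[0.567, -0.407, 0.1] [232.4473 296.5077]
[0.389, -0.481, 0.1] [430.2943 306.7313]
[0.58, -0.55, 0.0] [280.395  335.9116]
```

View pics/s2.png

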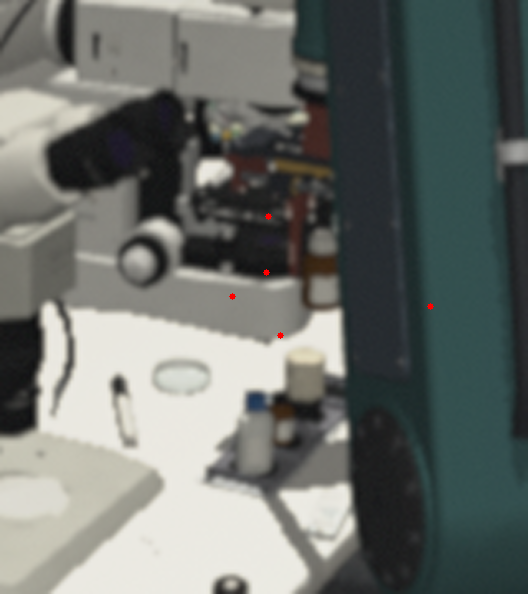

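Three containers stand upright in order. The compound microscope's base corner is at about (0.58, -0.55), so the last placement is clear.

Request:
{"name": "arm_command", "arguments": {
  "series": [
    {"jaw": 0.75, "delta_pos": [-35, 11, 0], "angular": [0, 0, 0]},
    {"jaw": 0.75, "delta_pos": [-35, 11, 0], "angular": [0, 0, 0]},
    {"jaw": 0.75, "delta_pos": [-35, 11, 0], "angular": [0, 0, 0]},
    {"jaw": 0.75, "delta_pos": [0, 0, 30], "angular": [0, 0, 0]},
    {"jaw": 0.75, "delta_pos": [0, 0, 30], "angular": [0, 0, 0]},
    {"jaw": 0.75, "delta_pos": [0, 0, 20], "angular": [0, 0, 0]},
    {"jaw": 0.75, "delta_pos": [0, 0, 0], "angular": [0, 0, 0]},
    {"jaw": 0.75, "delta_pos": [0, 0, 0], "angular": [0, 0, 0]}
  ]
}}

```text
time_s: 33.0
position: [0.4733, -0.4366, 0.0878]
tcp_rot: [-0.001, 0.706, 0.708, 0.0]
ft_force: [1.0, 0.0, -0.8]
gripper_width: 0.0374
grip_force: 30.0
```

Request:
{"name": "arm_command", "arguments": {
  "series": [
    {"jaw": 0.75, "delta_pos": [-6, 3, 10], "angular": [0, 0, 0]},
    {"jaw": 0.75, "delta_pos": [0, 0, 20], "angular": [0, 0, 0]},
    {"jaw": 0.75, "delta_pos": [0, 0, 14], "angular": [0, 0, 0]},
    {"jaw": 0.75, "delta_pos": [0, 0, 5], "angular": [0, 0, 0]},
    {"jaw": 0.75, "delta_pos": [0, 0, 0], "angular": [0, 0, 0]},
    {"jaw": 0.75, "delta_pos": [0, 0, 0], "angular": [0, 0, 0]}
  ]
}}

```text
time_s: 33.6
position: [0.4769, -0.4442, 0.0392]
tcp_rot: [0.0, 0.706, 0.708, -0.0]
ft_force: [0.3, -1.0, -1.3]
gripper_width: 0.0378
grip_force: 30.0
```

Placing, releasing, and retreating up to a viewing position.

Request:
{"name": "arm_command", "arguments": {
  "series": [
    {"jaw": 0.75, "delta_pos": [0, 0, 6], "angular": [0, 0, 0]},
    {"jaw": 0.75, "delta_pos": [0, 0, 5], "angular": [0, 0, 0]},
    {"jaw": 0.75, "delta_pos": [0, 0, 0], "angular": [0, 0, 0]},
    {"jaw": 0.75, "delta_pos": [0, 0, 0], "angular": [0, 0, 0]}
  ]
}}

```text
time_s: 34.0
position: [0.4764, -0.4438, 0.0276]
tcp_rot: [-0.0, 0.706, 0.708, -0.0]
ft_force: [-0.6, 0.1, -0.1]
gripper_width: 0.0379
grip_force: 30.0
```

Request:
{"name": "arm_command", "arguments": {
  "series": [
    {"jaw": 0.4, "delta_pos": [0, 0, 0], "angular": [0, 0, 0]},
    {"jaw": 0, "delta_pos": [0, 0, 0], "angular": [0, 0, 0]},
    {"jaw": 0, "delta_pos": [0, 0, 0], "angular": [0, 0, 0]},
    {"jaw": 0, "delta_pos": [0, 0, 0], "angular": [0, 0, 0]},
    {"jaw": 0, "delta_pos": [0, 0, 0], "angular": [0, 0, 0]},
    {"jaw": 0, "delta_pos": [0, 0, 0], "angular": [0, 0, 0]},
    {"jaw": 0, "delta_pos": [0, 0, 0], "angular": [0, 0, 0]}
  ]
}}

```text
time_s: 34.7
position: [0.4766, -0.4439, 0.0277]
tcp_rot: [0.0, 0.706, 0.708, -0.0]
ft_force: [0.1, -0.4, 0.8]
gripper_width: 0.087
grip_force: 0.0
```

Request:
{"name": "arm_command", "arguments": {
  "series": [
    {"jaw": 0, "delta_pos": [0, 0, -30], "angular": [0, 0, 0]},
    {"jaw": 0, "delta_pos": [0, 0, -40], "angular": [0, 0, 0]},
    {"jaw": 0, "delta_pos": [0, 0, -40], "angular": [0, 0, 0]},
    {"jaw": 0, "delta_pos": [0, 0, -40], "angular": [0, 0, 0]},
    {"jaw": 0, "delta_pos": [0, 0, -40], "angular": [0, 0, 0]},
    {"jaw": 0, "delta_pos": [0, 0, -40], "angular": [0, 0, 0]},
    {"jaw": 0, "delta_pos": [0, 0, -40], "angular": [0, 0, 0]},
    {"jaw": 0, "delta_pos": [0, 0, -20], "angular": [0, 0, 0]}
  ]
}}

```text
time_s: 35.5
position: [0.4775, -0.4448, 0.3222]
tcp_rot: [0.003, 0.706, 0.708, -0.0]
ft_force: [0.7, -1.2, 0.4]
gripper_width: 0.0879
grip_force: 0.0
```

Request:
{"name": "arm_command", "arguments": {
  "series": [
    {"jaw": 0, "delta_pos": [0, 0, 0], "angular": [0, 0, 0]},
    {"jaw": 0, "delta_pos": [0, 0, 0], "angular": [0, 0, 0]}
  ]
}}

```text
time_s: 35.7
position: [0.4764, -0.4437, 0.317]
tcp_rot: [-0.0, 0.706, 0.708, -0.0]
ft_force: [-0.7, 0.6, -0.5]
gripper_width: 0.0877
grip_force: 0.0
```

Run:
```python
from rig import r
from h import *
s=r.get_state();im=r.grab_frame("wrist")[:,:,::-1];print(s["position"],s["ft_force"])
b=r.grab_frame("side")[:,:,::-1]
C=cam(r,"wrist",s)
o=np.zeros((600,800,3),np.uint8)
a=cv2.resize(im[0:230,250:400],None,fx=2.6,fy=2.6);o[:a.shape[0],:a.shape[1]]=a
c=cv2.resize(b[130:210,300:360],None,fx=6,fy=6,interpolation=cv2.INTER_CUBIC);o[:480,420:780]=c
for X in([.469,-.264,.08],[.472,-.324,.055],[.475,-.384,.07],[.477,-.444,.072]):
    u=(proj(C,X)-[250,0])*2.6;cv2.circle(o,tuple(int(v) for v in u),3,(255,0,255),-1)
cv2.imwrite("pics/f.png",o)
```

```text
[ 0.4764 -0.4437  0.317 ] [-0.6756  0.6117 -0.5261]
```

View pics/f.png

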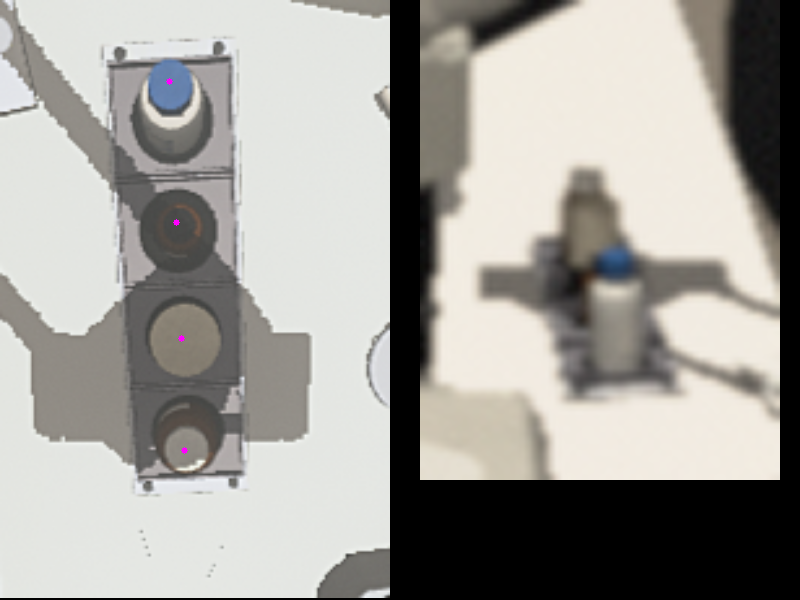

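All four stand upright, each centred in its pocket: polish (170,80), oil (177,222), case (182,338), etchant (185,450). Each cap falls on its predicted upright position, and the gripper is clear.

```bash
python3 -c "
from rig import r
print(r.sign_off())"
```

```text
the job is handed in; nothing more can be done
None
```

I moved all four containers to the other rack in mirrored order (polish, oil, case, etchant from the microscope outwards); the last pictures show each upright and centred in its pocket, and I handed the job in at about 36 s.

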